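# Line up a bearing cover with a drift pin and fit the bolt

### The job

On the bearing station, the loose brass block under the cover plate has slipped sideways, so its holes no longer line up with those in the plate. Feel the tapered drift pin (red grip) through the big plate hole into the block's hole and press it gently fully home to pull the block into line, then fit the long bolt (black head) fully home in the small hole and leave both standing there. The block sits on light springs: do not push it down hard or hammer on the plate, and leave the short bolt, wrench and rinse bottle alone.

Things in the scene. Friction and masses are not known exactly. Their poses are not given: they have to be found in the camera images.
- station: Fixed grey box, 140 (x) x 170 (y) x 80 mm high, open inside; its top is a 10 mm aluminium cover plate with two through holes. Origin at the centre of its underside, z up. 1 mm under the plate lies a brass block, 16 mm thick, with matching holes (same sizes and spacing). The block slides only along the station's x axis when pushed sideways with about 5 N, and stays where left
- pin_hole (a point): Centre of the big hole, 22 mm diameter, in the plate's top face, 80 mm above the table, 35 mm to -y of the station's centre; axes as the station's. The block's hole below starts 9.2 to 10.5 mm out of line, towards +x or -x: which is not measured, but can be seen through the hole or felt
- bolt_hole (a point): Centre of the small hole, 13 mm diameter, in the plate's top face, 80 mm above the table, 35 mm to +y of the station's centre; axes as the station's. The block's hole below is out of line by the same amount until the pin is home
- spring (a joint): How far (m) the brass block is pushed down on its springs: 0 is up, 0.006 is the stop; 4 N per mm. More than 0.005 (20 N) overloads the springs
- rack: Fixed blue block, 70 (x) x 220 (y) x 76 mm high, origin at the centre of its underside; three holes of 23 mm at y = -70, 0 and 70 mm hold the pin and the two bolts upright, in any order, each resting on its collar
- drift_pin: Steel drift pin, about 0.2 kg, upright in the rack. Origin at the centre of its collar's underside, z up. Above: collar 34 mm diameter, 6 mm high, then a red round grip 22 mm diameter, 40 mm high. Below: 20.5 mm diameter to z = -28 mm, a straight taper to 8 mm at z = -54 mm, then an 8 mm nose with a flat tip at z = -70 mm. Wedging it in takes about 6 to 18 N. Home when the collar lies on the cover plate
- long_bolt: Plain-shank bolt, 0.09 kg, upright in the rack. Origin at the centre of its collar's underside, z up. Above: collar 30 mm diameter, 4 mm high, then a black round head 18 mm diameter, 34 mm high. Below: 10 mm shank, 45 mm long, its last 3 mm chamfered to 7 mm. Pushes in, no turning; home when the collar lies on the cover plate
- short_bolt: Like the long bolt but with a yellow head and a shank of only 22 mm: not for this job, leave it in the rack
- wrench: Loose steel wrench, 180 mm long, lying crosswise behind the station and rack; leave alone
- rinse_bottle: White bottle with yellow cap, 64 mm diameter, 160 mm high, on the left of the table; leave alone
Mind the look-alikes: they are no part of the job. Leave any purple or turquoise look-alike of the long_bolt alone.

How it is judged:
On the way, in this order (a step that is already met when the one before it is completed fails the run):
1. the drift pin is home in the big hole, so the holes are in line (horizontal distance between drift_pin and pin_hole below 0.003 m and z of drift_pin in the frame of pin_hole below 0.003 m and angle between drift_pin's own z axis and vertical below 0.08 rad), for 0.2 s.
2. the long bolt is home in the small hole (horizontal distance between long_bolt and bolt_hole below 0.003 m and z of long_bolt in the frame of bolt_hole below 0.003 m and angle between long_bolt's own z axis and vertical below 0.08 rad), for 0.2 s.
At the end, for the whole second after the job is handed in: The drift pin stands in the big hole and the long bolt in the small hole, each with its collar within 3 mm of the cover plate, centred within 3 mm, upright within 0.08 rad, released and at rest (all of step 1 and all of step 2 and linear speed of each of drift_pin, long_bolt below 0.02 m/s); the robot touches nothing.
It fails at once if the block is pushed down more than 5 mm (20 N) on its springs (value of joint spring above 0.005 m).
It fails at once if the pin or the bolt is pressed on the station's frame or plate with more than 40 N (contact force between any of drift_pin, long_bolt and station above 40 N).
It fails at once if the short bolt, wrench or rinse bottle is moved more than 20 mm (distance of any of short_bolt, wrench, rinse_bottle from where it was at the start of the episode above 0.02 m).
It also fails if it takes over 67 s, if anything falls off the work surface, if the arm or the gripper's body presses on something with over 40 N, if the wrist force passes 120 N, or if a joint passes its speed limit or range.

### The arm

A 6-joint arm with a two-finger parallel gripper is mounted at the origin on the work surface. World frame = base frame: x ahead of the robot, y to its left, z up, the work surface at z = 0. Lengths are in m, angles in rad, forces in N, time in s.
With the tool pointing down it reaches from about 0.375 to 0.9 m from the base axis. Payload 3.1 kg.
Tool frame: the origin (TCP) lies at the centre of the arm's flange, where the gripper is bolted on; the fingertips stand 173 mm ahead of it and the grasp point (between the pads) lies 155 mm ahead of it; z points along the fingers, x is the direction in which the jaws open and shut, and the axes are right-handed (so a half turn about z gives the same grasp; the last joint's range is limited). The gripper opens to 85 mm and grips with 20 to 120 N. Pads are 22 mm wide; open, the fingers measure 114 mm over their backs; the gripper's body (76 mm by 85 mm) begins 54 mm behind the grasp point. The pads swing forward as they close: fully open they stand 13 mm farther back than shut.
Start: joints at [-1.325, 0.527, 1.433, -0, 1.181, -0.178], TCP at [0.258, -0.569, 0.405] pointing down, gripper open.
Joint ranges: [-3.08, 3.08], [-0.75, 2.2], [0.22, 2.44], [-1.43, 4.57], [0, 2.65], [-2.85, 2.85]. Speed limits (rad/s): [2.79, 2.79, 3.14, 3.14, 3.14, 3.14].

### API

Orientations are given as a unit quaternion [x, y, z, w].
In Python, from station import manip gives the robot as it stands.
- The arm moves only by the shell command python3 -m jog 'ROWS' [OPENING] [FORCE]. ROWS is JSON, a list that holds one entry, the list of rows, each a list of 4 numbers: the shift along the world's x, y, z in mm, then the turn about the world's z in degrees. A call has exactly 8 rows; each row shifts and turns the commanded pose from where the row before left it; what a row does not reach is not made up. A row lasts 1/8 s, in which the tool goes at most 62.5 mm and 10.7 degrees, less where a joint would pass 70% of its speed; a pose out of reach is approached as far as the arm can. A call is refused whole if a number of a shift passes 62.5 or a number of a turn 10.7, either way. A call with a gripper value outside its range is refused whole. OPENING is the opening in per cent of the stroke, from 0 (shut) to 100 (fully open), set as the call begins (- or left out, the last holds). The fingers move at their own pace and stop on an object; FORCE is the grip in N (left out, the last holds). Time passes only in rows, so rows that do not move let the fingers close, or fill a call up. It gives the time, the measured TCP pose, the force and the opening at its end, in the units of the state.
- manip.sense(): the state, without advancing time (a new reading comes with each control period).
- manip.snapshot(name): name is "side" or "top" or "wrist"; returns the picture (384x512x3 uint8, red, green, blue); there is no depth.
- manip.camera_info(name): a dict with "fx", "fy", "cx", "cy" (pixels), "R" (3x3) and "t" (3): a world point X has camera coordinates R X + t. Camera axes: x right, y down, z forward; pixel columns grow to the right and rows downward; lengths in m; the calibration is good to about 2 mm. A picture is of the moment at which its call begins: read the wrist's pose just before it. camera_info takes no time and is no camera call; for the wrist camera it gives the pose at the moment of the call.
- manip.sign_off(): hands the job in, once; it reports no verdict.
The state is a dict: "t": time; "q": joint angles; "qd": joint speeds; "tau": joint torques, N m; "tcp_pos": TCP position; "tool_rot": TCP orientation; "force": force on the tool from outside, world axes, zero at the start; "ft_torque": the same for the moment, N m; "finger_gap": opening from 0.0 (shut) to 1.0 (fully open).
Only numpy, scipy, OpenCV 4.12 (cv2) and the standard library are available. Lean on these libraries where they do the work, as an engineer would, in place of code of your own. Each camera call takes 0.05 s, during which the arm holds its last target. There are 200 camera calls.

## Working session

There is one attempt and no reset: what is moved stays moved. The work goes in short steps, Python scripts to look and compute and a shell command to move; the robot and the scene stay as the last step left them, time stands still between calls to the robot, and variables do not carry over. Pictures are saved under pics/ and viewed, about 8 in all and at most 12, crops included, and the job is handed in when it is done.

```bash
mkdir -p pics; cat > h.py <<'E'
import cv2,numpy as np
from station import manip
def snap(name,fn):
    ci=manip.camera_info(name); im=manip.snapshot(name); cv2.imwrite('pics/'+fn,im[...,::-1]); return im,ci
def ray(ci,u,v,z):
    R=np.array(ci['R']);t=np.array(ci['t']);c=-R.T@t
    d=R.T@np.array([(u-ci['cx'])/ci['fx'],(v-ci['cy'])/ci['fy'],1]);return c+d*(z-c[2])/d[2]
def proj(ci,X):
    p=np.array(ci['R'])@np.array(X)+np.array(ci['t']);return ci['fx']*p[0]/p[2]+ci['cx'],ci['fy']*p[1]/p[2]+ci['cy']
def st():
    s=manip.sense();print('t',s['t'],'tcp',np.round(s['tcp_pos'],4),'rot',np.round(s['tool_rot'],3),'F',np.round(s['force'],1),'gap',round(s['finger_gap'],3));return s
E
python3 - <<'E'
from h import *
st()
a,ci=snap('top','t0.png');b,cj=snap('side','s0.png')
for c in(ci,cj):print(c['fx'],-np.array(c['R']).T@c['t'],np.round(c['R'],2).tolist())
cv2.imwrite('pics/both0.png',np.vstack([a,b])[:,:,::-1])
E
```

```text
t 0.0 tcp [ 0.2575 -0.5691  0.4037] rot [ 0.84  -0.542 -0.001 -0.001] F [-0.4 -0.6  0. ] gap 1.0
348.00755332840794 [0.43165903 0.15328248 0.82974195] [[0.06, -1.0, -0.0], [-0.98, -0.06, -0.21], [0.21, 0.01, -0.98]]
354.45183327765136 [0.43788449 0.72201107 0.56779137] [[-0.96, -0.26, -0.02], [-0.15, 0.61, -0.78], [0.21, -0.75, -0.63]]
```

View pics/t0.png

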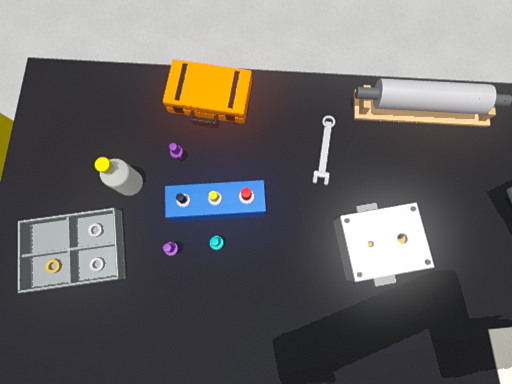

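View pics/s0.png

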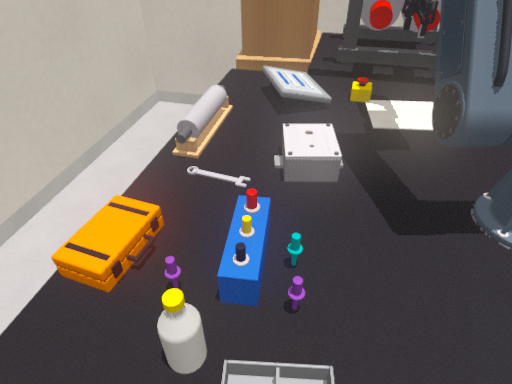

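Top view: rack holds red pin (246,195), yellow short bolt (214,197), black long bolt (182,200); station has big hole (402,239), small hole (370,244). The side view agrees; the look-alikes stand off the rack.

```bash
python3 - <<'E'
from h import *
a=cv2.imread('pics/t0.png');ci=manip.camera_info('top');cj=manip.camera_info('side');b=cv2.imread('pics/s0.png')
h=cv2.cvtColor(a,cv2.COLOR_BGR2HSV)
def cen(m,x0,y0,x1,y1):
    k=np.zeros_like(m);k[y0:y1,x0:x1]=m[y0:y1,x0:x1];M=cv2.moments(k,True);return M['m10']/M['m00'],M['m01']/M['m00'],M['m00']
red=((h[...,0]<8)|(h[...,0]>172))&(h[...,1]>150)&(h[...,2]>80)
R=cen(red.astype('u1'),235,180,260,210)
blk=(h[...,2]<60).astype('u1');B=cen(blk,174,188,190,208)
yel=(abs(h[...,0].astype(int)-28)<8)&(h[...,1]>150)&(h[...,2]>80);Y=cen(yel.astype('u1'),204,185,224,210)
for n,c,z in(('red',R,.115),('blk',B,.108),('yel',Y,.108)):print(n,np.round(c,1),ray(ci,c[0],c[1],z).round(4))
for n,p in (('big',(402,239)),('small',(370,244))):print(n,ray(ci,*p,.08).round(4))
g=cv2.cvtColor(a,cv2.COLOR_BGR2GRAY);w=(g>150).astype('u1');k=np.zeros_like(w);k[195:285,335:440]=w[195:285,335:440]
c=max(cv2.findContours(k,0,2)[0],key=cv2.contourArea);r=cv2.minAreaRect(c);print(r,ray(ci,*r[0],.08))
blu=((abs(h[...,0].astype(int)-108)<10)&(h[...,1]>150)&(h[...,2]>120)).astype('u1')
c=max(cv2.findContours(blu,0,2)[0],key=cv2.contourArea);r=cv2.minAreaRect(c);P=[ray(ci,*p,.076).round(3) for p in cv2.boxPoints(r)];print(P)
st_=cv2.resize(a[190:290,330:445],None,fx=5,fy=5,interpolation=cv2.INTER_CUBIC);cv2.imwrite('pics/st.png',st_)
E
```

```text
red [245.7 192.6  78. ] [0.5871 0.1864 0.115 ]
blk [183.  200.1  14. ] [0.5645 0.3181 0.108 ]
yel [213.1 195.8  52. ] [0.5776 0.2554 0.108 ]
big [ 0.5131 -0.153   0.08  ]
small [ 0.4984 -0.0845  0.08  ]
((386.6482238769531, 241.52328491210938), (82.64014434814453, 80.80183410644531), 77.125) [ 0.50575557 -0.12006306  0.08      ]
[array([0.601, 0.373, 0.076]), array([0.628, 0.15 , 0.076]), array([0.547, 0.141, 0.076]), array([0.521, 0.359, 0.076])]
```

View pics/st.png

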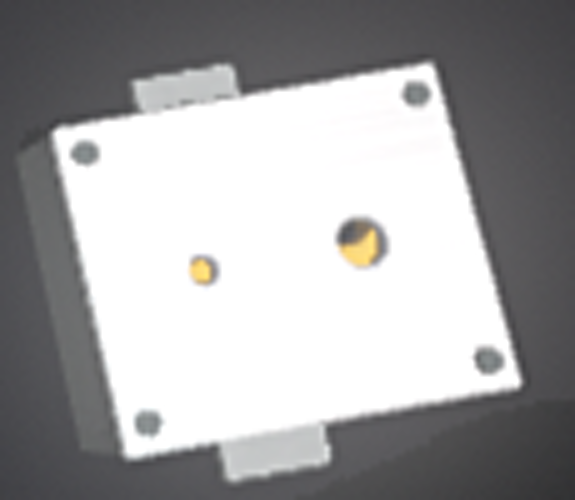

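The dark (open) part of the big hole is towards +x; I'll verify up close. Moving above the station, jaws along station x.

```bash
python3 -m jog '[[[28,50,0,9.5],[28,50,0,9.5],[28,50,0,9.5],[28,50,0,9.5],[28,50,0,9.5],[28,50,0,9.5],[28,50,0,9.5],[28,50,0,9.5]]]' 60 40; python3 -m jog '[[[0,49,0,0],[0,0,0,0],[0,0,0,0],[0,0,0,0],[0,0,0,0],[0,0,0,0],[0,0,0,0],[0,0,0,0]]]'; python3 - <<'E'
from h import *
st();a,c=snap('wrist','w1.png');print(proj(c,[.5131,-.153,.08]),proj(c,[.4984,-.0845,.08]))
import json;json.dump({k:np.array(v).tolist() for k,v in c.items()},open('w1.json','w'))
E
```

```text
t: 1.1
tcp_pos: [0.4822, -0.1677, 0.4045]
tool_rot: [0.996, 0.093, -0.0, -0.0]
force: [1.0, -0.9, -0.4]
finger_gap: 0.599
t: 2.1
tcp_pos: [0.4816, -0.1206, 0.4047]
tool_rot: [0.996, 0.09, 0.0, 0.0]
force: [-0.2, -0.4, -0.1]
finger_gap: 0.6
t 2.1 tcp [ 0.4816 -0.1206  0.4047] rot [0.996 0.09  0.    0.   ] F [-0.2 -0.4 -0.1] gap 0.6
(np.float64(282.0052698055502), np.float64(210.59167381617385)) (np.float64(281.42037452834694), np.float64(135.661236432749))
```

View pics/w1.png

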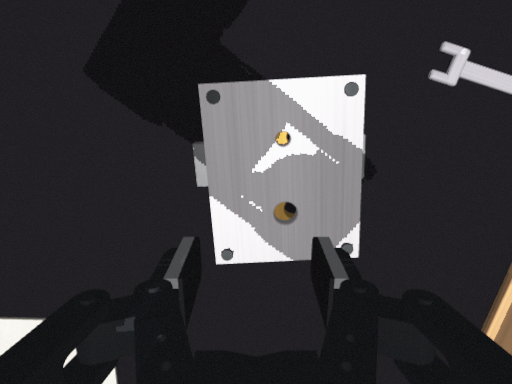

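Wrist view: big hole (286,211) with brass left and black at right (+x): block is displaced to +x. Small hole at (283,138). Now compute holes precisely and go to the pin.

```bash
python3 - <<'E'
from h import *
import json
a=cv2.imread('pics/w1.png');c=json.load(open('w1.json'));h=cv2.cvtColor(a,cv2.COLOR_BGR2HSV)
m=((h[...,1]>90)|(h[...,2]<45)).astype('u1')
P=[]
for u,v,s in((286,211,18),(283,138,13),(213,97,11),(351,89,11),(227,254,10),(347,248,11)):
    mm=m if s>11 else (h[...,2]<75).astype('u1')
    k=np.zeros_like(m);k[v-s:v+s+1,u-s:u+s+1]=mm[v-s:v+s+1,u-s:u+s+1]
    ct=max(cv2.findContours(k,0,2)[0],key=cv2.contourArea);(x,y),r=cv2.minEnclosingCircle(ct)
    q=ray(c,x,y,.08);P.append(q);print((round(x,1),round(y,1)),round(r,1),q.round(4))
P=np.array(P);print('ctr screws',P[2:].mean(0),'holes mid',(P[0]+P[1])/2)
d=P[1]-P[0];print(np.linalg.norm(d),np.degrees(np.arctan2(-d[0],d[1])))
d=P[3]-P[2]+P[5]-P[4];print('scr yaw',np.degrees(np.arctan2(d[1],d[0])))
E
python3 -m jog '[[[18,50,0,0],[18,50,0,0],[18,50,0,0],[18,50,0,0],[18,50,0,0],[16,40,0,0],[0,0,0,0],[0,0,0,0]]]'
python3 - <<'E'
from h import *
st();a,c=snap('wrist','w2.png');print(proj(c,[.5871,.1864,.122]))
import json;json.dump({k:np.array(v).tolist() for k,v in c.items()},open('w2.json','w'))
E
```

```text
(284.5, 210.5) 10.8 [ 0.5154 -0.1525  0.08  ]
(282.0, 137.5) 6.8 [ 0.4992 -0.086   0.08  ]
(212.8, 96.4) 6.7 [ 0.4346 -0.0625  0.08  ]
t: 3.15
tcp_pos: [0.5872, 0.1695, 0.4043]
tool_rot: [0.996, 0.09, -0.001, 0.0]
force: [0.1, 0.2, -1.3]
finger_gap: 0.602
t 3.15 tcp [0.5872 0.1695 0.4043] rot [ 0.996  0.09  -0.001  0.   ] F [ 0.1  0.2 -1.3] gap 0.602
(np.float64(259.2434117530866), np.float64(164.0206291441328))Traceback (most recent call last):
  File "<stdin>", line 9, in <module>
ValueError: max() iterable argument is empty
```

View pics/w2.png

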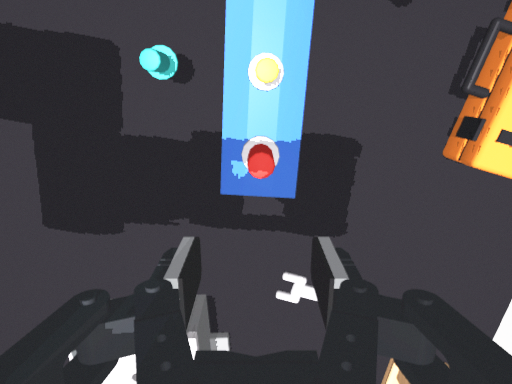

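Wrist view: pin collar centre ≈(261,154), red top ≈(261,168), yellow bolt (266,71).

```bash
python3 - <<'E'
from h import *
import json
a=cv2.imread('pics/w2.png');c=json.load(open('w2.json'));h=cv2.cvtColor(a,cv2.COLOR_BGR2HSV)
H,S,V=[h[...,i].astype(int) for i in range(3)]
red=(((H<8)|(H>172))&(S>150)&(V>50)).astype('u1');red[:120]=0;red[200:]=0
ct=max(cv2.findContours(red,0,2)[0],key=cv2.contourArea);x,y,w,hh=cv2.boundingRect(ct);print('red bbox',x,y,w,hh)
# top disc radius px
p=np.array(proj(c,[.587,.18,.122]));r=proj(c,[.598,.18,.122])[0]-p[0];print('r',r,'top ctr guess',ray(c,x+w/2,y+hh-r,.122).round(4))
col=((S<60)&(V>90)|(red>0)).astype('u1');k=np.zeros_like(col);k[130:190,235:287]=col[130:190,235:287]
ct=max(cv2.findContours(k,0,2)[0],key=cv2.contourArea);x,y,w,hh=cv2.boundingRect(ct);print('collar bbox',x,y,w,hh,'ctr',ray(c,x+w/2,y+w/2,.082).round(4))
print(ray(c,261,154,.082))
E
```

```text
red bbox 248 144 27 35
r 13.956972748691669 top ctr guess [0.589  0.1859 0.122 ]
collar bbox 242 136 37 43 ctr [0.5886 0.186  0.082 ]
[0.58898442 0.18656556 0.082     ]
```

```bash
python3 -m jog '[[[2,16,-30,0],[0,0,-40,0],[0,0,-40,0],[0,0,-34,0],[0,0,0,0],[0,0,0,0],[0,0,0,0],[0,0,0,0]]]' 
python3 -m jog '[[[0,0,0,0],[0,0,0,0],[0,0,0,0],[0,0,0,0],[0,0,0,0],[0,0,0,0],[0,0,0,0],[0,0,0,0]]]' 0 60
python3 -m jog '[[[0,0,20,0],[0,0,35,0],[0,0,35,0],[0,0,10,0],[0,0,0,0],[0,0,0,0],[0,0,0,0],[0,0,0,0]]]'
python3 - <<'E'
from h import *
st();a,c=snap('wrist','w3.png');b,d=snap('side','s3.png');cv2.imwrite('pics/b3.png',np.hstack([a[:,100:420],b[60:,100:420].copy() if 0 else b[:,100:420]])[:,:,::-1])
E
```

```text
t: 4.2
tcp_pos: [0.59, 0.1856, 0.2623]
tool_rot: [0.996, 0.09, 0.001, -0.0]
force: [0.8, 0.4, -0.2]
finger_gap: 0.604
t: 5.2
tcp_pos: [0.5894, 0.1857, 0.2613]
tool_rot: [0.996, 0.09, -0.0, 0.0]
force: [-2.2, 0.6, 5.7]
finger_gap: 0.242
t: 6.2
tcp_pos: [0.5895, 0.1855, 0.3597]
tool_rot: [0.996, 0.09, -0.001, 0.0]
force: [0.0, -0.8, -2.5]
finger_gap: 0.24
t 6.2 tcp [0.5895 0.1855 0.3597] rot [ 0.996  0.09  -0.001  0.   ] F [ 0.  -0.8 -2.5] gap 0.24
```

View pics/b3.png

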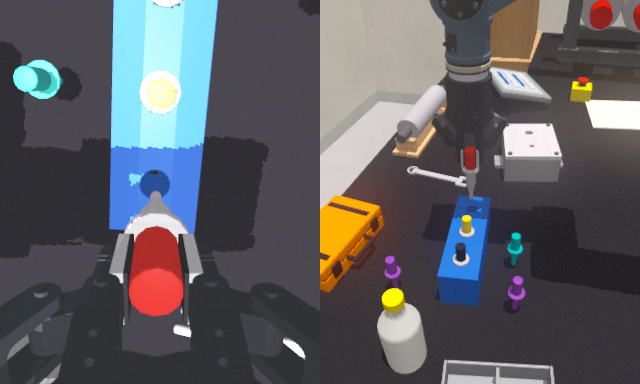

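Pin held upright. Carry it above the big hole, 5 mm towards station +x, and look.

```bash
python3 -m jog '[[[-10,-48,0,0],[-10,-48,0,0],[-10,-48,0,0],[-10,-48,0,0],[-10,-48,0,0],[-10,-48,0,0],[-10,-49,0,0],[0,0,0,0]]]' 
python3 -m jog '[[[0,0,0,0],[0,0,0,0],[0,0,-18,0],[0,0,0,0],[0,0,0,0],[0,0,0,0],[0,0,0,0],[0,0,0,0]]]'
python3 - <<'E'
from h import *
s=st();a,c=snap('wrist','w4.png');p=s['tcp_pos']
tip=[p[0],p[1],p[2]-.1853-.07];print('tip',tip,proj(c,tip),'hole',proj(c,[.515,-.1525,.08]))
u,v=map(int,proj(c,tip));x0=max(u-80,0);y0=max(v-90,0);cv2.imwrite('pics/w4c.png',cv2.resize(a[y0:y0+150,x0:x0+160],None,fx=4,fy=4)[:,:,::-1]);print(x0,y0)
E
```

```text
t: 7.3
tcp_pos: [0.5194, -0.1549, 0.361]
tool_rot: [0.996, 0.087, 0.001, 0.001]
force: [-0.3, -0.6, -2.3]
finger_gap: 0.242
t: 8.3
tcp_pos: [0.5197, -0.1515, 0.343]
tool_rot: [0.996, 0.09, 0.0, 0.0]
force: [0.6, 0.0, -2.5]
finger_gap: 0.24
t 8.3 tcp [ 0.5197 -0.1515  0.343 ] rot [0.996 0.09  0.    0.   ] F [ 0.6  0.  -2.5] gap 0.24
tip [np.float64(0.5196513101321357), np.float64(-0.15147483022083774), np.float64(0.08767438675532815)] (np.float64(254.7667246347616), np.float64(195.80585476759083)) hole (np.float64(248.25129381222666), np.float64(192.6935414502157))
174 105
```

View pics/w4c.png

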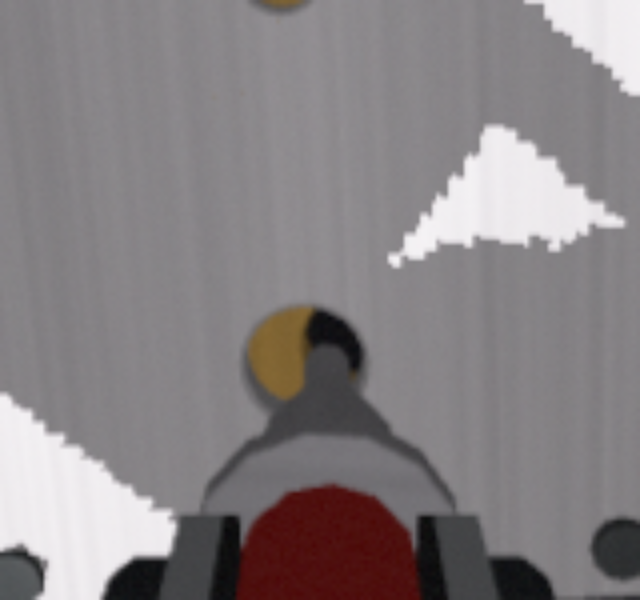

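Crop: hole centred at about (305,363) in the crop, black opening on the right, pin tip at (327,365), over the opening. Converting with rays.

```bash
python3 - <<'E'
from h import *
s=st();c=manip.camera_info('wrist')
print('hole',ray(c,250.4,195.9,.08).round(4),'tip',ray(c,255.7,196.3,.0877).round(4))
E
```

```text
t 8.35 tcp [ 0.5196 -0.1515  0.3429] rot [0.996 0.09  0.    0.   ] F [-0.7  0.6 -1.9] gap 0.243
hole [ 0.5169 -0.1546  0.08  ] tip [ 0.5203 -0.1517  0.0877]
```

```bash
python3 -m jog '[[[1,-1,0,0],[0,0,-4,0],[0,0,-4,0],[0,0,-3,0],[0,0,-3,0],[0,0,-2,0],[0,0,-1,0],[0,0,0,0]]]' 
python3 -m jog '[[[0,0,-1,0],[0,0,-1,0],[0,0,-1,0],[0,0,-1,0],[0,0,0,0],[0,0,0,0],[0,0,0,0],[0,0,0,0]]]';python3 - <<'E'
from h import *
st()
E
```

```text
t: 9.35
tcp_pos: [0.5206, -0.1524, 0.3257]
tool_rot: [0.996, 0.09, -0.0, -0.0]
force: [0.5, -0.8, -2.2]
finger_gap: 0.242
t: 10.35
tcp_pos: [0.5206, -0.1524, 0.3217]
tool_rot: [0.996, 0.09, 0.0, 0.0]
force: [-1.0, 0.1, -1.8]
finger_gap: 0.241
t 10.35 tcp [ 0.5206 -0.1524  0.3217] rot [0.996 0.09  0.    0.   ] F [-1.   0.1 -1.8] gap 0.241
```

No contact: nose is in the block's hole. Go 3 mm deeper and drag the block gently to station −x.

```bash
python3 -m jog '[[[0,0,-1,0],[0,0,-1,0],[0,0,-1,0],[0,0,0,0],[0,0,0,0],[0,0,0,0],[0,0,0,0],[0,0,0,0]]]' 
python3 -m jog '[[[-1,0,0,0],[-1,0,0,0],[-1,-0.5,0,0],[-1,-0.5,0,0],[0,0,0,0],[0,0,0,0],[0,0,0,0],[0,0,0,0]]]';python3 -m jog '[[[-1,0,0,0],[-1,-0.5,0,0],[-1,0,0,0],[-1,-0.5,0,0],[0,0,0,0],[0,0,0,0],[0,0,0,0],[0,0,0,0]]]';python3 - <<'E'
from h import *
st()
E
```

```text
t: 11.35
tcp_pos: [0.5206, -0.1524, 0.3187]
tool_rot: [0.996, 0.09, 0.0, 0.0]
force: [0.3, -0.1, -1.9]
finger_gap: 0.236
t: 12.35
tcp_pos: [0.5172, -0.1534, 0.3189]
tool_rot: [0.996, 0.09, 0.001, 0.0]
force: [4.8, 2.4, -2.5]
finger_gap: 0.243
t: 13.35
tcp_pos: [0.5131, -0.1544, 0.3189]
tool_rot: [0.996, 0.09, 0.001, 0.0]
force: [4.2, 1.3, -3.7]
finger_gap: 0.238
t 13.35 tcp [ 0.5131 -0.1544  0.3189] rot [0.996 0.09  0.001 0.   ] F [ 4.2  1.3 -3.7] gap 0.238
```

The block is being dragged at about 4.5 N. Continue.

```bash
python3 -m jog '[[[-1,0,0,0],[-1,-0.5,0,0],[0,0,0,0],[0,0,0,0],[0,0,0,0],[0,0,0,0],[0,0,0,0],[0,0,0,0]]]'; python3 -m jog '[[[-1,-0.2,0,0],[0,0,0,0],[0,0,0,0],[0,0,0,0],[0,0,0,0],[0,0,0,0],[0,0,0,0],[0,0,0,0]]]'; python3 - <<'E'
from h import *
st();a,c=snap('wrist','w5.png')
u,v=map(int,proj(c,[.516,-.154,.08]));cv2.imwrite('pics/w5c.png',cv2.resize(a[v-90:v+40,u-60:u+60],None,fx=4,fy=4)[:,:,::-1]);print(u-60,v-90)
print('small pred',proj(c,[.5,-.086,.08]))
E
```

```text
t: 14.35
tcp_pos: [0.511, -0.1549, 0.3189]
tool_rot: [0.996, 0.09, 0.001, 0.0]
force: [4.4, 1.7, -2.6]
finger_gap: 0.237
t: 15.35
tcp_pos: [0.51, -0.1551, 0.3189]
tool_rot: [0.996, 0.09, 0.001, 0.0]
force: [4.3, 2.3, -1.8]
finger_gap: 0.241
t 15.35 tcp [ 0.51   -0.1551  0.3189] rot [0.996 0.09  0.001 0.   ] F [ 4.3  2.3 -1.8] gap 0.241
203 113
small pred (np.float64(258.6285258950104), np.float64(93.49408858587101))
```

View pics/w5c.png

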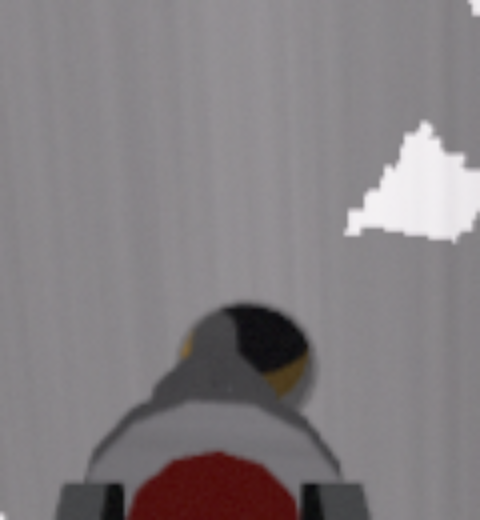

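Crop: nose (left edge ≈190) is ~2 mm short of the plate hole's left rim (≈180), and the hole below is now nearly all open. One more mm, then move back to centre and descend gently.

```bash
python3 -m jog '[[[-1,-0.2,0,0],[0,0,0,0],[0,0,0,0],[0,0,0,0],[1,0.2,0,0],[3,0.5,0,0],[3,0.5,0,0],[0,0,0,0]]]'; python3 -m jog '[[[0,0,-3,0],[0,0,-3,0],[0,0,-3,0],[0,0,-3,0],[0,0,-3,0],[0,0,-3,0],[0,0,0,0],[0,0,0,0]]]'; python3 - <<'E'
from h import *
st()
E
```

```text
t: 16.4
tcp_pos: [0.5153, -0.1541, 0.3185]
tool_rot: [0.996, 0.09, -0.001, -0.0]
force: [-0.8, 0.0, -3.1]
finger_gap: 0.238
t: 17.4
tcp_pos: [0.5156, -0.1542, 0.3008]
tool_rot: [0.996, 0.09, 0.0, 0.0]
force: [0.4, -0.3, -2.2]
finger_gap: 0.239
t 17.4 tcp [ 0.5156 -0.1542  0.3008] rot [0.996 0.09  0.    0.   ] F [ 0.4 -0.3 -2.2] gap 0.239
```

```bash
python3 -m jog '[[[0,0,-1.5,0],[0,0,-1.5,0],[0,0,-1.5,0],[0,0,-1.5,0],[0,0,0,0],[0,0,0,0],[0,0,0,0],[0,0,0,0]]]'; python3 - <<'E'
from h import *
st()
E
```

```text
t: 18.4
tcp_pos: [0.5156, -0.1541, 0.2948]
tool_rot: [0.996, 0.09, 0.0, 0.0]
force: [0.4, 0.5, -2.4]
finger_gap: 0.245
t 18.4 tcp [ 0.5156 -0.1541  0.2948] rot [0.996 0.09  0.    0.   ] F [ 0.4  0.5 -2.4] gap 0.245
```

```bash
python3 -m jog '[[[0,0,-1,0],[0,0,-1,0],[0,0,-1,0],[0,0,0,0],[0,0,0,0],[0,0,0,0],[0,0,0,0],[0,0,0,0]]]'; python3 - <<'E'
from h import *
st()
E
```

```text
t: 19.4
tcp_pos: [0.5156, -0.1541, 0.2917]
tool_rot: [0.996, 0.09, 0.0, 0.0]
force: [0.3, -1.3, -1.9]
finger_gap: 0.243
t 19.4 tcp [ 0.5156 -0.1541  0.2917] rot [0.996 0.09  0.    0.   ] F [ 0.3 -1.3 -1.9] gap 0.243
```

```bash
python3 -m jog '[[[0,0,-1,0],[0,0,-1,0],[0,0,-1,0],[0,0,0,0],[0,0,0,0],[0,0,0,0],[0,0,0,0],[0,0,0,0]]]'; python3 - <<'E'
from h import *
st()
E
```

```text
t: 20.4
tcp_pos: [0.5156, -0.1542, 0.2887]
tool_rot: [0.996, 0.09, 0.0, 0.0]
force: [1.5, -0.2, -2.4]
finger_gap: 0.238
t 20.4 tcp [ 0.5156 -0.1542  0.2887] rot [0.996 0.09  0.    0.   ] F [ 1.5 -0.2 -2.4] gap 0.238
```

The full diameter is already in the plate hole without force. Continue in 3 mm steps.

```bash
python3 -m jog '[[[0,0,-1,0],[0,0,-1,0],[0,0,-1,0],[0,0,0,0],[0,0,0,0],[0,0,0,0],[0,0,0,0],[0,0,0,0]]]'; python3 - <<'E'
from h import *
st()
E
```

```text
t: 21.4
tcp_pos: [0.5157, -0.1541, 0.2857]
tool_rot: [0.996, 0.09, 0.0, 0.0]
force: [0.9, -1.3, -2.3]
finger_gap: 0.239
t 21.4 tcp [ 0.5157 -0.1541  0.2857] rot [0.996 0.09  0.    0.   ] F [ 0.9 -1.3 -2.3] gap 0.239
```

```bash
python3 -m jog '[[[0,0,-1,0],[0,0,-1,0],[0,0,-1,0],[0,0,0,0],[0,0,0,0],[0,0,0,0],[0,0,0,0],[0,0,0,0]]]'; python3 - <<'E'
from h import *
st()
E
```

```text
t: 22.4
tcp_pos: [0.5158, -0.1542, 0.2828]
tool_rot: [0.996, 0.09, 0.0, 0.0]
force: [1.6, -0.7, -0.7]
finger_gap: 0.239
t 22.4 tcp [ 0.5158 -0.1542  0.2828] rot [0.996 0.09  0.    0.   ] F [ 1.6 -0.7 -0.7] gap 0.239
```

```bash
python3 -m jog '[[[0,0,-1,0],[0,0,-1,0],[0,0,-1,0],[0,0,0,0],[0,0,0,0],[0,0,0,0],[0,0,0,0],[0,0,0,0]]]'; python3 - <<'E'
from h import *
st()
E
```

```text
t: 23.4
tcp_pos: [0.5158, -0.1542, 0.2798]
tool_rot: [0.996, 0.09, 0.0, 0.0]
force: [4.6, -0.9, -1.1]
finger_gap: 0.24
t 23.4 tcp [ 0.5158 -0.1542  0.2798] rot [0.996 0.09  0.    0.   ] F [ 4.6 -0.9 -1.1] gap 0.24
```

Straight part is now in the block; lower on.

```bash
python3 -m jog '[[[0,0,-1,0],[0,0,-1,0],[0,0,-1,0],[0,0,-1,0],[0,0,-1,0],[0,0,0,0],[0,0,0,0],[0,0,0,0]]]';  python3 - <<'E'
from h import *
st()
E
```

```text
t: 24.4
tcp_pos: [0.5159, -0.1542, 0.2748]
tool_rot: [0.996, 0.09, 0.0, 0.0]
force: [5.0, -0.8, -0.2]
finger_gap: 0.24
t 24.4 tcp [ 0.5159 -0.1542  0.2748] rot [0.996 0.09  0.    0.   ] F [ 5.  -0.8 -0.2] gap 0.24
```

```bash
python3 -m jog '[[[0,0,-1,0],[0,0,-1,0],[0,0,-1,0],[0,0,-1,0],[0,0,-1,0],[0,0,-1,0],[0,0,0,0],[0,0,0,0]]]';  python3 - <<'E'
from h import *
st()
E
```

```text
t: 25.4
tcp_pos: [0.5159, -0.1543, 0.2688]
tool_rot: [0.996, 0.09, 0.0, 0.0]
force: [4.7, -1.0, 0.9]
finger_gap: 0.244
t 25.4 tcp [ 0.5159 -0.1543  0.2688] rot [0.996 0.09  0.    0.   ] F [ 4.7 -1.   0.9] gap 0.244
```

```bash
python3 -m jog '[[[0,0,-0.5,0],[0,0,-0.5,0],[0,0,-0.5,0],[0,0,-0.5,0],[0,0,-0.5,0],[0,0,0,0],[0,0,0,0],[0,0,0,0]]]';  python3 - <<'E'
from h import *
st()
E
```

```text
t: 26.4
tcp_pos: [0.5159, -0.1543, 0.2664]
tool_rot: [0.996, 0.09, 0.001, 0.0]
force: [4.9, -0.0, -0.0]
finger_gap: 0.24
t 26.4 tcp [ 0.5159 -0.1543  0.2664] rot [0.996 0.09  0.001 0.   ] F [ 4.9 -0.  -0. ] gap 0.24
```

```bash
python3 -m jog '[[[0,0,-0.5,0],[0,0,-0.3,0],[0,0,-0.3,0],[0,0,0,0],[0,0,0,0],[0,0,0,0],[0,0,0,0],[0,0,0,0]]]';  python3 - <<'E'
from h import *
st()
E
```

```text
t: 27.4
tcp_pos: [0.5159, -0.1543, 0.2653]
tool_rot: [0.996, 0.09, 0.001, 0.0]
force: [5.2, -0.9, 0.4]
finger_gap: 0.239
t 27.4 tcp [ 0.5159 -0.1543  0.2653] rot [0.996 0.09  0.001 0.   ] F [ 5.2 -0.9  0.4] gap 0.239
```

```bash
python3 -m jog '[[[0,0,-0.4,0],[0,0,0,0],[0,0,0,0],[0,0,0,0],[0,0,0,0],[0,0,0,0],[0,0,0,0],[0,0,0,0]]]';  python3 - <<'E'
from h import *
st()
E
```

```text
t: 28.4
tcp_pos: [0.5159, -0.1543, 0.2653]
tool_rot: [0.996, 0.09, 0.001, 0.0]
force: [5.6, -1.3, 5.3]
finger_gap: 0.24
t 28.4 tcp [ 0.5159 -0.1543  0.2653] rot [0.996 0.09  0.001 0.   ] F [ 5.6 -1.3  5.3] gap 0.24
```

Home (5 N collar contact). Release, rise, and go above the black bolt.

```bash
python3 -m jog '[[[0,0,0,0],[0,0,0,0],[0,0,0,0],[0,0,0,0],[0,0,20,0],[0,0,40,0],[0,0,50,0],[0,20,25,0]]]' 60;  python3 -m jog '[[[7,54,0,0],[7,54,0,0],[7,54,0,0],[7,54,0,0],[7,54,0,0],[7,54,0,0],[7,54,0,0],[6,55,0,0]]]';python3 -m jog '[[[0,0,0,0],[0,0,0,0],[0,0,0,0],[0,0,0,0],[0,0,0,0],[0,0,0,0],[0,0,0,0],[0,0,0,0]]]'; python3 - <<'E'
from h import *
import json
st();a,c=snap('wrist','w6.png');b,d=snap('side','s6.png');t,e=snap('top','t6.png')
json.dump({k:np.array(v).tolist() for k,v in c.items()},open('w6.json','w'))
cv2.imwrite('pics/b6.png',np.hstack([a,cv2.resize(b[100:200,250:375],None,fx=2.2,fy=2.2)[:220].copy() if 0 else cv2.resize(b[100:200,260:360],(288,384))])[:,:,::-1])
E
```

```text
t: 29.4
tcp_pos: [0.5161, -0.135, 0.4024]
tool_rot: [0.996, 0.089, 0.002, 0.001]
force: [-0.5, 0.4, -0.2]
finger_gap: 0.6
t: 30.4
tcp_pos: [0.5704, 0.3006, 0.3994]
tool_rot: [0.996, 0.09, -0.0, 0.0]
force: [0.5, 0.3, -0.4]
finger_gap: 0.599
t: 31.4
tcp_pos: [0.5706, 0.2989, 0.3997]
tool_rot: [0.996, 0.09, -0.0, -0.0]
force: [-0.3, -0.6, 0.1]
finger_gap: 0.601
t 31.4 tcp [0.5706 0.2989 0.3997] rot [ 0.996  0.09  -0.    -0.   ] F [-0.3 -0.6  0.1] gap 0.601
```

View pics/b6.png

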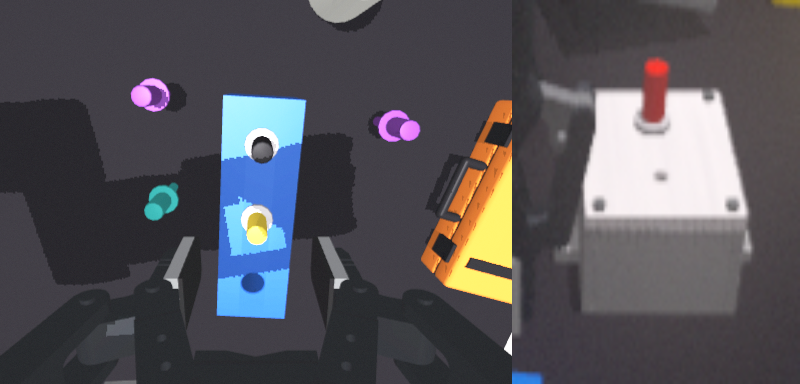

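Pin stands home with its collar on the plate; black bolt collar is at about (261,145), head top at (262,152).

```bash
python3 - <<'E'
from h import *
import json
a=cv2.imread('pics/w6.png');c=json.load(open('w6.json'));h=cv2.cvtColor(a,cv2.COLOR_BGR2HSV)
m=(h[...,1]<90).astype('u1');k=np.zeros_like(m);k[122:170,238:286]=m[122:170,238:286]
ct=max(cv2.findContours(k,0,2)[0],key=cv2.contourArea);x,y,w,hh=cv2.boundingRect(ct);print(x,y,w,hh)
print('collar',ray(c,x+w/2,y+w/2,.080).round(4),'head top',ray(c,262,152,.114).round(4))
# small hole from top view after pin seated
a=cv2.imread('pics/t6.png');e=manip.camera_info('top');h=cv2.cvtColor(a,cv2.COLOR_BGR2HSV)
m=((h[...,2]<150)|(h[...,1]>80)).astype('u1');k=np.zeros_like(m);k[236:253,362:379]=m[236:253,362:379]
M=cv2.moments(k,True);print(M['m00'],ray(e,M['m10']/M['m00'],M['m01']/M['m00'],.08).round(4))
E
```

```text
238 122 41 41
collar [0.5686 0.3262 0.08  ] head top [0.5713 0.3249 0.114 ]
16.0 [ 0.4994 -0.0845  0.08  ]
```

```bash
python3 -m jog '[[[0.5,26,-20,0],[0,0,-40,0],[0,0,-40,0],[0,0,-30,0],[0,0,-11,0],[0,0,0,0],[0,0,0,0],[0,0,0,0]]]' 
python3 -m jog '[[[0,0,0,0],[0,0,0,0],[0,0,0,0],[0,0,0,0],[0,0,0,0],[0,0,0,0],[0,0,0,0],[0,0,0,0]]]' 0 60
python3 -m jog '[[[0,0,20,0],[0,0,35,0],[0,0,30,0],[0,0,0,0],[0,0,0,0],[0,0,0,0],[0,0,0,0],[0,0,0,0]]]'
python3 - <<'E'
from h import *
st();a,c=snap('wrist','w7.png')
E
```

```text
t: 32.55
tcp_pos: [0.5716, 0.3251, 0.2603]
tool_rot: [0.996, 0.09, 0.001, -0.0]
force: [0.5, -0.2, 0.3]
finger_gap: 0.598
t: 33.55
tcp_pos: [0.5713, 0.325, 0.2594]
tool_rot: [0.996, 0.09, 0.001, -0.0]
force: [-1.6, 0.0, 4.7]
finger_gap: 0.195
t: 34.55
tcp_pos: [0.5711, 0.3248, 0.343]
tool_rot: [0.996, 0.09, -0.001, 0.0]
force: [-0.3, 0.1, -2.2]
finger_gap: 0.186
t 34.55 tcp [0.5711 0.3248 0.343 ] rot [ 0.996  0.09  -0.001  0.   ] F [-0.3  0.1 -2.2] gap 0.186
```

View pics/w7.png

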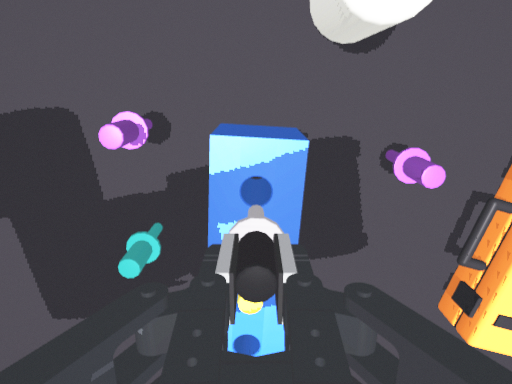

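Long bolt held upright. Carry it above the small hole and look.

```bash
python3 -m jog '[[[-9,-51,0,0],[-9,-51,0,0],[-9,-51,0,0],[-9,-51,0,0],[-9,-51,0,0],[-9,-52,0,0],[-9,-52,0,0],[-8,-52,0,0]]]' 
python3 -m jog '[[[0,0,0,0],[0,0,0,0],[0,0,-10,0],[0,0,-11,0],[0,0,0,0],[0,0,0,0],[0,0,0,0],[0,0,0,0]]]'
python3 - <<'E'
from h import *
s=st();a,c=snap('wrist','w8.png');p=s['tcp_pos']
tip=[p[0],p[1],p[2]-.1834-.045];print('tip',np.round(tip,4),proj(c,tip),'hole',proj(c,[.5002,-.0862,.08]))
u,v=map(int,proj(c,tip));x0=u-70;y0=v-80;cv2.imwrite('pics/w8c.png',cv2.resize(a[y0:y0+130,x0:x0+140],None,fx=5,fy=4.6)[:,:,::-1] if 0 else cv2.resize(a[y0:y0+130,x0:x0+140],None,fx=4,fy=4)[:,:,::-1]);print(x0,y0)
E
```

```text
t: 35.6
tcp_pos: [0.4998, -0.0878, 0.344]
tool_rot: [0.996, 0.09, 0.0, 0.0]
force: [0.5, -0.7, -0.8]
finger_gap: 0.188
t: 36.6
tcp_pos: [0.5002, -0.0862, 0.323]
tool_rot: [0.996, 0.09, 0.0, 0.0]
force: [-0.1, -0.5, -0.3]
finger_gap: 0.188
t 36.6 tcp [ 0.5002 -0.0862  0.323 ] rot [0.996 0.09  0.    0.   ] F [-0.1 -0.5 -0.3] gap 0.188
tip [ 0.5002 -0.0862  0.0946] (np.float64(254.5852744819693), np.float64(209.32269803854032)) hole (np.float64(254.63107473152937), np.float64(201.66036722757804))
184 129
```

View pics/w8c.png

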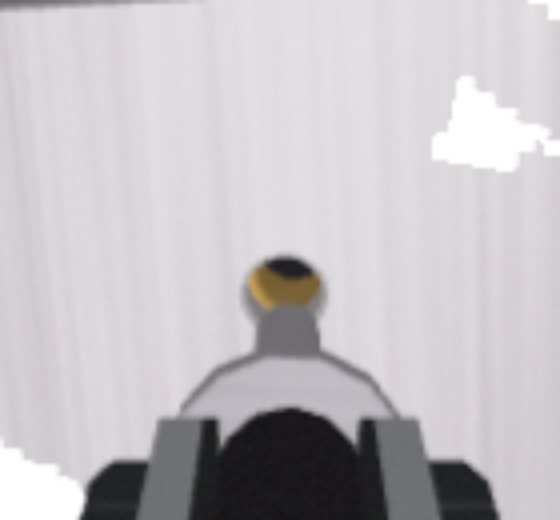

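Crop: hole centre ≈(284,293), bolt tip ≈(288,324), consistent with the prediction to within 1 mm. Shift −0.4 mm in x and lower in stages.

```bash
python3 -m jog '[[[-0.4,0,-4,0],[0,0,-4,0],[0,0,-3,0],[0,0,-2,0],[0,0,-2,0],[0,0,-2,0],[0,0,-2,0],[0,0,0,0]]]' 
python3 -m jog '[[[0,0,0,0],[0,0,-1,0],[0,0,-1,0],[0,0,-1,0],[0,0,0,0],[0,0,0,0],[0,0,0,0],[0,0,0,0]]]'
```

```text
t: 37.65
tcp_pos: [0.4997, -0.0861, 0.3036]
tool_rot: [0.996, 0.09, -0.0, -0.0]
force: [-0.3, 0.5, -1.1]
finger_gap: 0.192
t: 38.65
tcp_pos: [0.4997, -0.0861, 0.3008]
tool_rot: [0.996, 0.09, 0.0, 0.0]
force: [-0.0, 0.3, -0.4]
finger_gap: 0.193
```

```bash
python3 -m jog '[[[0,0,-1,0],[0,0,-1,0],[0,0,-1,0],[0,0,-1,0],[0,0,0,0],[0,0,0,0],[0,0,0,0],[0,0,0,0]]]'
```

```text
t: 39.65
tcp_pos: [0.4997, -0.0861, 0.2967]
tool_rot: [0.996, 0.09, 0.0, 0.0]
force: [0.6, 0.1, -0.4]
finger_gap: 0.188
```

```bash
python3 -m jog '[[[0,0,-0.7,0],[0,0,-0.7,0],[0,0,-0.6,0],[0,0,0,0],[0,0,0,0],[0,0,0,0],[0,0,0,0],[0,0,0,0]]]'
```

```text
t: 40.65
tcp_pos: [0.4997, -0.0861, 0.2947]
tool_rot: [0.996, 0.09, 0.0, 0.0]
force: [0.5, -0.7, -1.7]
finger_gap: 0.189
```

```bash
python3 -m jog '[[[0,0,-1,0],[0,0,-1,0],[0,0,-1,0],[0,0,-1,0],[0,0,0,0],[0,0,0,0],[0,0,0,0],[0,0,0,0]]]'
```

```text
t: 41.65
tcp_pos: [0.4997, -0.0861, 0.2907]
tool_rot: [0.996, 0.09, 0.0, 0.0]
force: [1.0, 0.7, -0.8]
finger_gap: 0.19
```

Free and past the chamfer in the block. Continue.

```bash
python3 -m jog '[[[0,0,-1.5,0],[0,0,-1.5,0],[0,0,-1.5,0],[0,0,-1.5,0],[0,0,-1.5,0],[0,0,-1.5,0],[0,0,0,0],[0,0,0,0]]]'
```

```text
t: 42.65
tcp_pos: [0.4997, -0.0861, 0.2817]
tool_rot: [0.996, 0.09, -0.0, -0.0]
force: [-0.2, 0.4, -1.2]
finger_gap: 0.194
```

```bash
python3 -m jog '[[[0,0,-1.5,0],[0,0,-1.5,0],[0,0,-1.5,0],[0,0,-1.5,0],[0,0,-1.5,0],[0,0,-1.5,0],[0,0,-1,0],[0,0,0,0]]]'
```

```text
t: 43.65
tcp_pos: [0.4997, -0.0861, 0.2716]
tool_rot: [0.996, 0.09, -0.0, -0.0]
force: [0.9, -0.4, -0.9]
finger_gap: 0.189
```

```bash
python3 -m jog '[[[0,0,-1.5,0],[0,0,-1.5,0],[0,0,-1.5,0],[0,0,-1,0],[0,0,-0.5,0],[0,0,-0.5,0],[0,0,0,0],[0,0,0,0]]]'
```

```text
t: 44.65
tcp_pos: [0.4997, -0.0861, 0.2652]
tool_rot: [0.996, 0.09, -0.0, -0.0]
force: [-0.3, -1.1, -0.9]
finger_gap: 0.19
```

```bash
python3 -m jog '[[[0,0,-0.4,0],[0,0,-0.4,0],[0,0,-0.4,0],[0,0,-0.3,0],[0,0,0,0],[0,0,0,0],[0,0,0,0],[0,0,0,0]]]'
```

```text
t: 45.65
tcp_pos: [0.4997, -0.0861, 0.2637]
tool_rot: [0.996, 0.09, -0.0, -0.0]
force: [1.0, 0.3, -0.8]
finger_gap: 0.192
```

```bash
python3 -m jog '[[[0,0,-0.3,0],[0,0,-0.3,0],[0,0,-0.2,0],[0,0,0,0],[0,0,0,0],[0,0,0,0],[0,0,0,0],[0,0,0,0]]]'
```

```text
t: 46.65
tcp_pos: [0.4997, -0.0861, 0.2634]
tool_rot: [0.996, 0.09, 0.0, 0.0]
force: [-1.1, 0.0, 5.4]
finger_gap: 0.186
```

Home (5 N contact). Release, rise and check.

```bash
python3 -m jog '[[[0,0,0,0],[0,0,0,0],[0,0,0,0],[0,0,0,0],[0,0,20,0],[0,0,40,0],[0,0,40,0],[0,0,40,0]]]' 60
python3 -m jog '[[[0,0,0,0],[0,0,0,0],[0,0,0,0],[0,0,0,0],[0,0,0,0],[0,0,0,0],[0,0,0,0],[0,0,0,0]]]'
python3 - <<'E'
from h import *
st();a,c=snap('wrist','w9.png');b,d=snap('side','s9.png')
cv2.imwrite('pics/b9.png',np.hstack([a,cv2.resize(b[100:200,260:360],(288,384))])[:,:,::-1])
E
```

```text
t: 47.65
tcp_pos: [0.4995, -0.086, 0.4041]
tool_rot: [0.996, 0.09, -0.0, -0.0]
force: [0.7, 0.5, 0.2]
finger_gap: 0.602
t: 48.65
tcp_pos: [0.4997, -0.0861, 0.4029]
tool_rot: [0.996, 0.09, 0.0, 0.0]
force: [-0.0, -0.7, -0.3]
finger_gap: 0.597
t 48.65 tcp [ 0.4997 -0.0861  0.4029] rot [0.996 0.09  0.    0.   ] F [-0.  -0.7 -0.3] gap 0.597
```

View pics/b9.png

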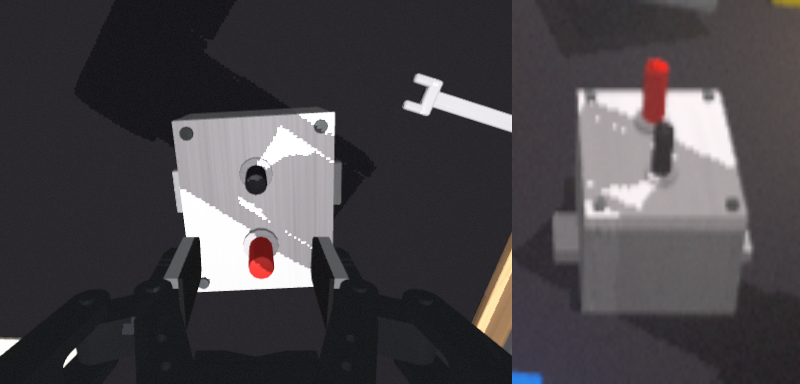

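Both stand upright with collars on the plate (bolt at (256,180), pin at (261,255)), and the gripper is clear of everything.

```bash
python3 -c "
from station import manip;print(manip.sign_off())"
```

```text
the job is handed in; nothing more can be done
None
```

The drift pin and the long bolt are both home in the station, released and standing upright. I handed the job in at about 48.7 s of the 67 s allowed; sign-off gives no verdict.

- **Pin:** The block had slipped towards station +x, seen through the hole and confirmed by feel. I lowered the pin's nose into the block's hole without contact. I then drew the block sideways with the nose at about 4.5–5 N until the holes nearly lined up, rather than wedging it on the taper. The pin then went down with almost no vertical force until its collar met the plate at about 5 N.
- **Long bolt:** It went in without resistance until its collar met the plate at about 5 N.

**Last checks:**
- The final wrist and side pictures show both parts upright with their collars on the plate and the gripper clear of everything.
- The heights at contact agree with the collars lying on the plate to within about 1 mm.
- I did not measure how well each is centred after release. The hole fits allow at most about 1.5 mm of play.
- I did not move the short bolt, wrench or rinse bottle, but I took no end measurement of their positions.
- The holes' positions from the top and wrist cameras differed by 2–3 mm. I used the close-up wrist view, and the forces bore it out.

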